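# Pin the tube rotator's drum with the loop pin

## Task

Secure the drum on the tube rotator's shaft: take the pin that has the wire loop out of the pin block and push it from above through the cross hole near the shaft's end until its head sits flat on the shaft, with the loop reaching out past the shaft's end. Then press the loop's tongue down so that the loop snaps over the shaft end, and let go. Leave the plain pin standing in the block.

Things in the scene. Friction and masses are not known exactly. Their poses are not given: they have to be found in the camera images.
- loop_pin_grip (a point): Loop pin: steel pin upright in one of two holes of a grey plastic block (60x170x55 mm high); wire loop at its head. Point: centre of its square stem (20x20, 28 tall; top 15 above the point), grasped across any two opposite faces. Head flange 34x34, underside 30 below the point; under it a 12 thick shank, 46 long, tapered tip. z up along pin; the open loop reaches out level along -x.
- loop_tongue (a point): Centre of the tongue (20 long, 28 wide, 3 mm thick) at the outer end of the pin's loop (58 wide). Open at the start: 66 along -x from the pin's axis, 20 below the stem's centre. The loop's hinge (along y) is 58 from it. An over-centre spring holds it level; pressed down over 25 mm with about 0.5 N, it snaps on by itself to hang nearly straight down, tongue 48 below the flange's underside.
- cross_hole (a point): Centre of the mouth of the vertical cross hole, on top of the rotator's level square steel shaft (30x30 mm, top 85 above the bench). Hole 18 wide with 2 mm chamfer, right through (30 deep). z up; the shaft's free end is 22 from the hole along -x; the white drum (88 across) begins 45 from it along +x. The rotator is fixed.
- plain_pin_grip (a point): The plain pin, to be left alone: the same pin without a loop, in the block's other hole, 100 mm away. Point: centre of its 20x20 mm stem.

How it is judged:
On the way:
1. the loop pin is in the cross hole, its head down on the shaft, its loop still open past the shaft's end (horizontal distance between loop_pin_grip and cross_hole below 0.012 m and z of loop_pin_grip in the frame of cross_hole below 0.036 m and angle between loop_pin_grip's own z axis and vertical below 0.18 rad and z of loop_tongue in the frame of cross_hole above -0.005 m and x of loop_tongue in the frame of cross_hole below -0.04 m), for 0.1 s.
At the end, for the whole second after the job is handed in: The loop pin stands within 10 degrees of upright and 12 mm of the cross hole's axis, head within 6 mm of the shaft; its loop is closed, the tongue at least 38 mm below the shaft's top and within 35 mm of the hole on the end side; the plain pin is within 30 mm of where it stood (horizontal distance between loop_pin_grip and cross_hole below 0.012 m and z of loop_pin_grip in the frame of cross_hole below 0.036 m and angle between loop_pin_grip's own z axis and vertical below 0.18 rad and z of loop_tongue in the frame of cross_hole below -0.038 m and x of loop_tongue in the frame of cross_hole between -0.035 and 0 m and distance of plain_pin_grip from where it was at the start of the episode below 0.03 m); the robot touches nothing.
It fails at once if the plain pin is taken out or knocked about (moved more than 30 mm) (distance of plain_pin_grip from where it was at the start of the episode above 0.03 m).
It also fails if it takes over 45 s, if anything falls off the work surface, if the arm or the gripper's body presses on something with over 40 N, if the wrist force passes 120 N, or if a joint passes its speed limit or range.

## Robot

A 6-joint arm with a two-finger parallel gripper is mounted at the origin on a cart in front of the work surface, level with it; the furniture and walls round the work are solid. World frame = base frame: x ahead of the robot, y to its left, z up, the work surface at z = 0. Lengths are in m, angles in rad, forces in N, time in s.
With the tool pointing down it reaches from about 0.3 to 0.875 m from the base axis. Payload 6.4 kg.
Tool frame: the origin (TCP) lies at the very end of the fingers, on their centre line; the grasp point (between the pads) lies 19 mm behind it; z points along the fingers, y is the line along which they close (so a half turn about z gives the same grasp; the last joint's range is limited). The gripper opens to 85 mm and grips with 20 to 120 N. Pads are 22 mm wide; open, the fingers measure 114 mm over their backs; the gripper's body (76 mm by 85 mm) begins 54 mm behind the grasp point. The pads swing forward as they close: fully open they stand 13 mm farther back than shut.
Start: joints at [-0.206, 0.181, 1.607, -0, 1.354, -0.206], TCP at [0.575, 0, 0.199] pointing down, gripper open.
Joint ranges: [-2.99, 2.99], [-0.89, 2.07], [0.3, 2.58], [-1.14, 4.28], [0, 2.63], [-3.12, 3.12]. Speed limits (rad/s): [2.57, 2.57, 3.01, 3.14, 3.14, 3.14].

## Interface

Orientations are given as a unit quaternion [w, x, y, z].
In Python, from bench import ctrl, camera, calibration, order, outline_of gives the robot as it stands.
- The arm moves only by the tool move_arm, never from a script. Its argument "series" is a list that holds one entry, the list of rows, each a list of 5 numbers: the opening, from 0 (shut) to 1 (fully open), then the shift along the tool's x, y, z in mm, then the turn about the tool's z in rad. A call has exactly 10 rows; each row is the pose to reach, as a shift and turn from the pose commanded when the call began, along the tool's axes at that moment; what a row does not reach only later rows make up. A row lasts 1/12 s, in which the tool goes at most 41.7 mm and 7.16 degrees, less where a joint would pass 70% of its speed; a pose out of reach is approached as far as the arm can. A call with a gripper value outside its range is refused whole. The fingers move at their own pace and stop on an object; the grip force is fixed at half the most. Time passes only in rows, so rows that repeat a pose let the fingers close, or fill a call up. It gives the time, the measured TCP pose, the force, the opening and the grip force at its end, in the units of the state.
- ctrl.get_obs(): the state, without advancing time (a new reading comes with each control period).
- camera(name): name is "scene" or "side" or "wrist"; returns (picture, depth): 420x560x3 uint8, blue, green, red; 420x560 float32, m along the optical axis (not along the pixel's ray), 0 where there is no reading.
- calibration(name): a dict with "intrinsics" (3x3 intrinsics, pixels), "k1" (the pictures are not rectified: a ray, as slopes to the right and down, at radius r is drawn at 1 + k1 r^2 times it, then the intrinsics apply), "rvec" (rotation vector, rad) and "tvec" (3), from world to camera coordinates, as OpenCV has them. Camera axes: x right, y down, z forward; pixel columns grow to the right and rows downward; lengths in m; the calibration is good to about 2 mm. A picture is of the moment at which its call begins: read the wrist's pose just before it. calibration takes no time and is no camera call; for the wrist camera it gives the pose at the moment of the call.
- order.hand_in(): hands the job in; it is judged then, once.
Trained networks look in the newest picture that a camera, given by its name, has taken for a name from the list of things; names that differ only in an ending like _2 or _b are one class to them, and where a whole thing is asked for, a point or a joint stands for the part that bears it (a point fixed in the world has none). Each returns a list of dicts, best first, with "conf" (0 to 1); they miss things now and then, are a little off and sometimes report something else, mostly with a low value. They report only what shows in the picture. A call takes as long as a camera call.
- outline_of(target, camera): "region" (420x560 bool, what is visible of it) and "bbox" ([centre column, centre row, width, height] in pixels, round what is visible of it).
The state is a dict: "time_s": time; "q": joint angles; "dq": joint speeds; "joint_efforts": joint torques, N m; "eef_pos": TCP position; "eef_rot": TCP orientation; "wrist_force": force on the tool from outside, world axes, zero at the start; "torque": the same for the moment, N m; "opening": opening from 0.0 (shut) to 1.0 (fully open); "grasp_force": force on a finger pad.
Only numpy, scipy, OpenCV 4.12 (cv2) and the standard library are available. Lean on these libraries where they do the work, as an engineer would, in place of code of your own. Each camera call takes 0.05 s, during which the arm holds its last target. There are 200 camera calls.

## Working session

There is one attempt and no reset: what is moved stays moved. The work goes in short steps, Python scripts to look and compute and a tool call to move; the robot and the scene stay as the last step left them, time stands still between calls to the robot, and variables do not carry over. Pictures are saved under pics/ and viewed, at most 10 in all, crops included, and the job is handed in when it is done.

Besides the shell and the picture viewer there is one more tool, called after "Request:" as name(argument=value, ...) on one line, values as JSON. move_arm: Moves the arm, as the interface text tells. Its arguments: {"type":"object","properties":{"series":{"type":"array","items":{"type":"array","items":{"type":"array","items":{"type":"number"}}}}},"required":["series"]}

```bash
mkdir -p pics; cat > h.py <<'E'
import numpy as np, cv2
from bench import ctrl, camera, calibration, order, outline_of
def pts(name, depth, mask=None):
    c=calibration(name); K=np.array(c["intrinsics"]); k1=float(np.ravel(c["k1"])[0])
    R=cv2.Rodrigues(np.array(c["rvec"],float))[0]; t=np.array(c["tvec"],float).ravel()
    v,u=np.mgrid[0:420,0:560].astype(float)
    D=np.array([k1,0,0,0,0.])
    n=cv2.undistortPoints(np.stack([u.ravel(),v.ravel()],1)[:,None],K,D)[:,0].reshape(420,560,2)
    P=np.dstack([n*depth[...,None],depth])
    W=(P-t)@R
    W[depth<=0]=np.nan
    return W
E
python3 - <<'E'
from h import *
s=ctrl.get_obs(); print(s['eef_pos'],s['eef_rot'],s['opening'])
ims=[]
for n in ("scene","side","wrist"):
    im,d=camera(n); W=pts(n,d); np.save(n+".npy",W); ims.append(im.copy())
    for t in ("loop_pin_grip","plain_pin_grip","loop_tongue"):
        for r in outline_of(t,n)[:2]:
            P=W[r["region"]]; P=P[~np.isnan(P[:,0])]
            print(n,t,round(r["conf"],2),np.round(r["bbox"]), np.round(np.median(P,0),3) if len(P) else None, np.round(np.percentile(P,[3,97],axis=0),3).tolist() if len(P) else None)
cv2.imwrite("pics/a.png",ims[0]); cv2.imwrite("pics/b.png",ims[1]); cv2.imwrite("pics/c.png",ims[2])
cv2.imwrite("pics/abc.png",cv2.resize(np.vstack([np.hstack(ims[:2]),np.hstack([ims[2],0*ims[2]])]),(800,600)))
E
```

```text
[5.74394606e-01 1.58634311e-04 1.98282928e-01] [-7.37616875e-04  7.07095409e-01  7.07117609e-01 -4.74991218e-04] 0.992954465635756
scene loop_pin_grip 0.92 [333. 269.  51.  39.] [ 0.505 -0.236  0.067] [[0.442, -0.258, 0.018], [0.6, -0.172, 0.1]]
scene plain_pin_grip 0.65 [395. 280.  24.  33.] [ 0.523 -0.334  0.074] [[0.513, -0.346, 0.057], [0.545, -0.315, 0.102]]
scene loop_tongue 0.68 [328. 275.  41.  28.] [ 0.455 -0.224  0.066] [[0.44, -0.258, -0.001], [0.545, -0.14, 0.068]]
side loop_pin_grip 0.68 [261. 259.  51.  30.] [ 0.513 -0.24   0.068] [[0.445, -0.256, 0.058], [0.532, -0.205, 0.1]]
side plain_pin_grip 0.97 [284. 291.  25.  34.] [ 0.533 -0.338  0.072] [[0.517, -0.348, 0.055], [0.55, -0.321, 0.1]]
side loop_tongue 0.51 [253. 261.  31.  18.] [ 0.452 -0.228  0.066] [[0.435, -0.254, -0.002], [0.469, -0.115, 0.067]]
wrist loop_pin_grip 0.7 [193. 396.  84.  44.] [ 0.508 -0.217  0.066] [[0.452, -0.255, 0.058], [0.531, -0.2, 0.082]]
wrist plain_pin_grip 0.17 [305. 142. 244. 158.] [0.605 0.047 0.084] [[0.499, -0.006, 0.008], [0.675, 0.094, 0.112]]
```

View pics/abc.png

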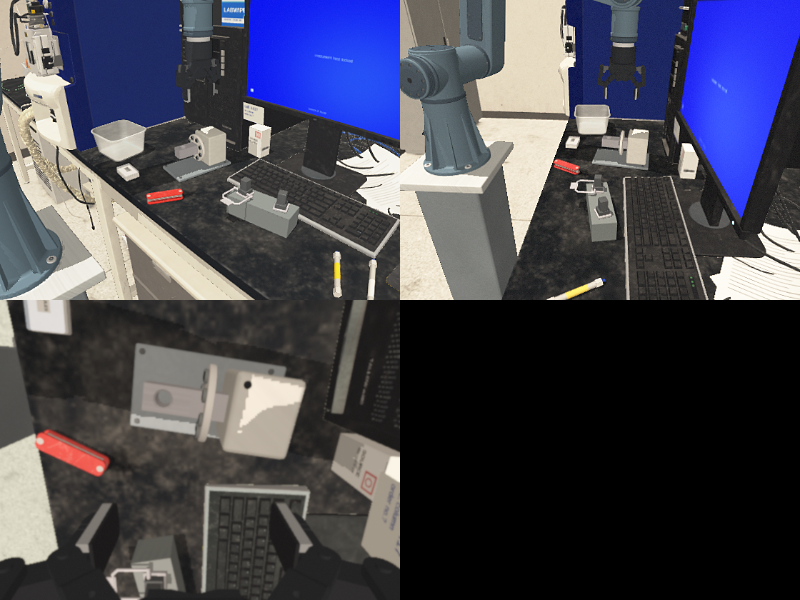

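The pictures show the rotator in the wrist view with its hole at full-size px ≈(228,136), free end to the left, drum to the right. In the scene view, the block has the loop pin at ≈(333,269), loop towards the robot, and the plain pin at ≈(395,280).

```bash
python3 - <<'E'
from h import *
def rect(P): 
    r=cv2.minAreaRect((P[:,:2]*1000).astype(np.float32)); return np.round(r[0],1),np.round(r[1],1),round(r[2],1)
im=cv2.imread("pics/c.png")
W=np.load("wrist.npy")
print("hole px",W[136,228], W[136,212],W[136,245])
# shaft top
m=(abs(W[...,2]-.085)<.006)&(W[...,1]>-.05)&(W[...,1]<.12)&(W[...,0]<.60)&(W[...,0]>.42)
m=cv2.morphologyEx(m.astype(np.uint8),cv2.MORPH_OPEN,np.ones((5,5)))>0
P=W[m]; print("shaft",len(P),rect(P),np.percentile(P,[1,50,99],axis=0).round(4).tolist())
# dark hole
g=cv2.cvtColor(im,cv2.COLOR_BGR2GRAY)
roi=g[110:162,200:262]; 
for x in range(110,162,5): print(x, g[x,200:262:4])
print(np.round(W[136,190:300:8],3).tolist())
for n in ("scene","side"):
    W=np.load(n+".npy")
    for nm,(x,y) in dict(loop=(.515,-.245),plain=(.533,-.335)).items():
        m=(abs(W[...,0]-x)<.03)&(abs(W[...,1]-y)<.03)&(W[...,2]>.095)&(W[...,2]<.11)
        P=W[m]; print(n,nm,len(P),np.mean(P,0).round(4),rect(P) if len(P)>4 else '')
    m=(abs(W[...,2]-.055)<.005)&(W[...,0]>.4)&(W[...,0]<.62)&(W[...,1]<-.17)&(W[...,1]>-.42)
    P=W[m]; print(n,"block",len(P),rect(P))
E
```

```text
hole px [0.53263063 0.0388848  0.00903105] [0.52874779 0.0480143  0.08253895] [0.55451033 0.04813008 0.08359205]
shaft 3244 (array([558.8,  41.4]), array([82. , 76.5]), 1.1) [[0.5197, 0.0084, 0.0805], [0.5589, 0.0442, 0.0839], [0.5989, 0.0783, 0.0892]]
110 [131 132 132 132 132 134 133 133 131 130 131 131 131 131 130 131]
115 [133 137 130 122 120 121 123 126 129 131 131 131 132 130 129 130]
120 [138 154 154 154 154 153 152 149 146 137 128 122 120 120 122 125]
125 [142 153 153 152 152 150 138 133 144 154 154 154 154 153 152 150]
130 [144 154 155 155 146 112 129 131 128 129 149 153 153 154 154 155]
135 [146 150 150 149 126 102 130 130 129 130 136 155 154 154 154 153]
140 [148 151 150 149 130 105 124 128 127 129 136 150 150 150 152 152]
145 [150 153 153 153 145 118 113 117 120 120 145 151 151 151 152 152]
150 [155 156 156 157 155 152 147 137 145 149 153 154 154 155 155 155]
155 [132 136 144 148 151 153 154 154 155 156 156 156 156 154 154 153]
160 [125 127 127 126 124 125 126 128 130 135 140 147 150 152 153 154]
[[0.496, 0.039, 0.009], [0.504, 0.039, 0.01], [0.524, 0.048, 0.084], [0.531, 0.048, 0.084], [0.527, 0.039, 0.011], [0.535, 0.039, 0.01], [0.542, 0.039, 0.008], [0.555, 0.048, 0.084], [0.562, 0.048, 0.084], [0.568, 0.048, 0.084], [0.574, 0.048, 0.084], [0.58, 0.048, 0.084], [0.585, 0.051, 0.108], [0.591, 0.051, 0.111]]
scene loop 91 [ 0.5129 -0.2329  0.0993] (array([ 514.3, -231.6]), array([20.2, 20.9]), 89.8)
scene plain 117 [ 0.5288 -0.3304  0.0999] (array([ 531.4, -329. ]), array([21.5, 20.3]), 19.5)
scene block 1565 (array([ 523.8, -279.6]), array([ 64.9, 171.4]), 9.6)
side loop 77 [ 0.5176 -0.2332  0.0987] (array([ 517.5, -231.2]), array([19.3, 23.8]), 2.0)
side plain 110 [ 0.5337 -0.3315  0.0988] (array([ 533.6, -329.9]), array([20.2, 20.5]), 23.6)
side block 1265 (array([ 525.8, -280.3]), array([ 60.2, 172.9]), 9.2)
```

Request:
move_arm(series=[[[1,-35,-10,0,0],[1,-70,-20,0,0],[1,-105,-30,0,0],[1,-140,-40,0,0],[1,-175,-50,0,0],[1,-210,-60,0,0],[1,-240,-60,0,0],[1,-265,-60,0,0],[1,-265,-60,0,0],[1,-265,-60,0,0]]])

```text
time_s: 1.43
eef_pos: [0.5146, -0.2661, 0.199]
eef_rot: [-0.0, 0.708, 0.706, 0.0]
wrist_force: [-0.5, -0.3, -0.6]
opening: 1.0
grasp_force: 0.0
```

```bash
cat >> h.py <<'E'
def plane(name,c,uv,z):
    K=np.array(c["intrinsics"]); D=np.array([float(np.ravel(c["k1"])[0]),0,0,0,0.])
    R=cv2.Rodrigues(np.array(c["rvec"],float))[0]; t=np.array(c["tvec"],float).ravel()
    n=cv2.undistortPoints(np.array(uv,float).reshape(-1,1,2),K,D)[:,0]
    d=np.c_[n,np.ones(len(n))]@R; o=-R.T@t
    return o+d*((z-o[2])/d[:,2])[:,None]
E
python3 - <<'E'
from h import *
s=ctrl.get_obs(); print(s['time_s'],s['eef_pos'],s['eef_rot'])
c=calibration("wrist"); print(-cv2.Rodrigues(np.array(c["rvec"],float))[0].T@np.ravel(c["tvec"]))
im,d=camera("wrist"); W=pts("wrist",d); np.save("w2.npy",W)
for t in ("loop_pin_grip","plain_pin_grip","loop_tongue"):
    for r in outline_of(t,"wrist")[:1]:
        P=W[r["region"]]; P=P[~np.isnan(P[:,0])]
        hi=np.nanmedian(np.sort(P[:,2])[-200:])
        T=P[abs(P[:,2]-.1)<.004]
        print(t,round(r["conf"],2),np.round(r["bbox"]),hi, cv2.minAreaRect((T[:,:2]*1000).astype(np.float32)) if len(T)>5 else '')
        if t=="loop_pin_grip":
            T=P[abs(P[:,2]-.0655)<.004]; print("loop level",cv2.minAreaRect((T[:,:2]*1000).astype(np.float32)))
cv2.imwrite("pics/d.png",im)
E
```

```text
1.4333 [ 0.51464832 -0.26612864  0.19901366] [-2.05639494e-04  7.08022951e-01  7.06189387e-01  9.17059557e-05]
[ 0.51490493 -0.18219628  0.37254679]
loop_pin_grip 0.67 [239. 148. 115.  74.] 0.09950161288047081 ((516.0349731445312, -228.4598388671875), (19.734941482543945, 19.610820770263672), 89.47894287109375)
loop level ((485.23150634765625, -228.3070831298828), (60.436500549316406, 90.5584487915039), 89.71466064453125)
plain_pin_grip 0.58 [290. 258.  46.  51.] 0.09939611570319563 ((531.9739379882812, -326.9317932128906), (19.786087036132812, 20.31434440612793), 22.442235946655273)
```

View pics/d.png

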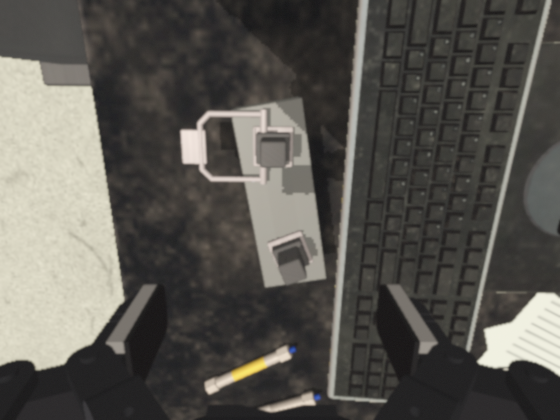

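Stem of the loop pin at px ≈(273,148) with the loop pointing left (world −x, yaw ≈0). Plain pin at ≈(290,258). The current orientation (closing along x) suits the grasp.

Request:
move_arm(series=[[[0.55,18,1.5,0,0],[0.55,36,1.5,10,0],[0.55,36,1.5,40,0],[0.55,36,1.5,70,0],[0.55,36,1.5,90,0],[0.55,36,1.5,105,0],[0.55,36,1.5,115,0],[0.55,36,1.5,122,0],[0.55,36,1.5,122,0],[0.55,36,1.5,122,0]]])

```text
time_s: 2.47
eef_pos: [0.517, -0.2289, 0.0777]
eef_rot: [0.0, 0.707, 0.707, 0.0]
wrist_force: [0.0, -0.8, 0.1]
opening: 0.551
grasp_force: 0.0
```

```bash
python3 - <<'E'
from h import *
# shaft fit from first wrist view
im=cv2.imread("pics/c.png"); W=np.load("wrist.npy")
m=(abs(W[...,2]-.0835)<.004)&(W[...,1]>0)&(W[...,1]<.1)&(W[...,0]<.57)&(W[...,0]>.42)
m=cv2.morphologyEx(m.astype(np.uint8),cv2.MORPH_OPEN,np.ones((3,3)))
n,l,st,ce=cv2.connectedComponentsWithStats(m); print(st[1:],ce[1:])
k=1+np.argmax(st[1:,4]); P=W[l==k]
for x in np.arange(.505,.57,.008):
    Q=P[abs(P[:,0]-x)<.004]; 
    if len(Q)>5: print(round(x,3),np.percentile(Q[:,1],[2,98]).round(4))
for y in np.arange(.025,.06,.005):
    Q=P[abs(P[:,1]-y)<.0025]
    if len(Q)>5: print('y',round(y,3),np.percentile(Q[:,0],[1]).round(4))
cv2.imwrite("pics/e.png",cv2.resize(im[90:190,180:310],None,fx=6,fy=6,interpolation=cv2.INTER_CUBIC))
s=ctrl.get_obs(); print(s['eef_pos'],s['wrist_force'],s['opening'])
E
```

```text
[[ 199  115   67   49 2181]] [[233.11691884 139.34846401]]
0.521 [0.0342 0.0632]
0.529 [0.0335 0.0625]
0.537 [0.0318 0.0617]
0.545 [0.0304 0.0607]
0.553 [0.0295 0.0589]
0.561 [0.0287 0.058 ]
0.569 [0.0274 0.0568]
y 0.025 [0.5668]
y 0.03 [0.5359]
y 0.035 [0.5188]
y 0.04 [0.5184]
y 0.045 [0.5194]
y 0.05 [0.5197]
y 0.055 [0.5209]
[ 0.51695023 -0.22886708  0.07773786] [ 0.00256849 -0.78675247  0.1475631 ] 0.551272586376957
```

View pics/e.png

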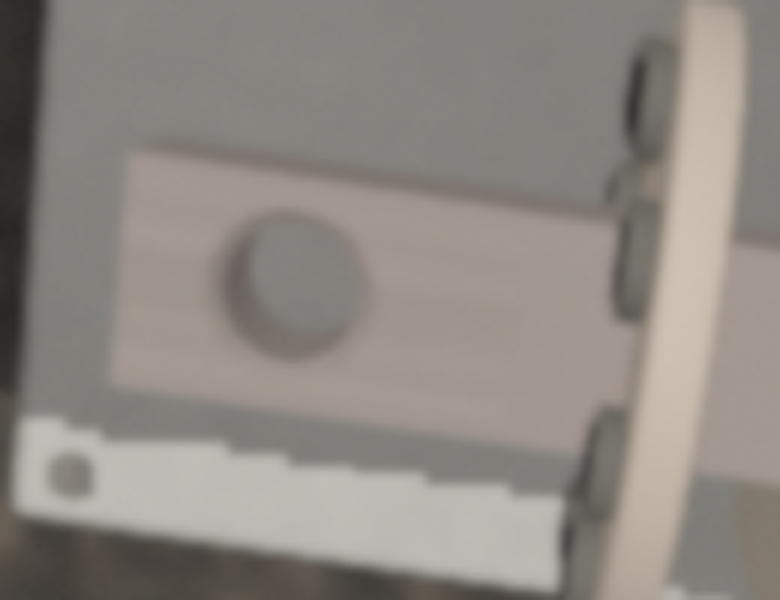

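The crop shows the hole centre at full-size px ≈(228.8,137.2) and the shaft yawed about −8°. Now I close the gripper.

Request:
move_arm(series=[[[0.0,-1,0,1,0],[0,-1,0,1,0],[0,-1,0,1,0],[0,-1,0,1,0],[0,-1,0,1,0],[0,-1,0,1,0],[0,-1,0,1,0],[0,-1,0,1,0],[0,-1,0,1,0],[0,-1,0,1,0]]])

```text
time_s: 3.3
eef_pos: [0.5165, -0.23, 0.0762]
eef_rot: [-0.0, 0.707, 0.707, -0.0]
wrist_force: [0.4, 0.1, 0.2]
opening: 0.0
grasp_force: 0.0
```

```bash
python3 - <<'E'
from h import *
s=ctrl.get_obs(); print(s['eef_pos'],s['wrist_force'],s['opening'],s['grasp_force'])
# calibration of wrist from first pose: shift by tcp difference (same orientation)
c=calibration("wrist"); R=cv2.Rodrigues(np.array(c["rvec"],float))[0]
o=-R.T@np.ravel(c["tvec"])-s['eef_pos']+np.array([.574394,.000159,.198283]); c=dict(c); c["tvec"]=-R@o
print(plane("wrist",c,[[228.8,137.2]],.085), plane("wrist",c,[[228.8,137.2]],.084))
E
```

```text
[ 0.51649853 -0.22998015  0.07617151] [0.36154418 0.11265078 0.23444487] 0.00014601784865568373 0.0
[[0.54159376 0.04765569 0.085     ]] [[0.54147933 0.04752838 0.084     ]]
```

Gripper shut fully, so it gripped nothing. I need to look.

```bash
python3 - <<'E'
from h import *
ims=[]
for n in ("scene","side"):
    im,d=camera(n); W=pts(n,d); np.save(n+"3.npy",W)
    r=outline_of("loop_pin_grip",n)
    print(n,[(round(x["conf"],2),np.round(x["bbox"])) for x in r[:2]])
    ims.append(im)
a=cv2.resize(ims[0][215:315,270:430],(640,400)); b=cv2.resize(ims[1][190:340,180:380],(0,0),fx=3.2,fy=2.667)[:400]
print(a.shape,b.shape)
cv2.imwrite("pics/f.png",cv2.resize(np.hstack([a,b[:400]]),(800,250)))
im,d=camera("wrist"); cv2.imwrite("pics/g.png",np.vstack([cv2.resize(np.hstack([a,b[:400]]),(800,250)),np.pad(im[60:],((0,0),(0,240),(0,0)))[:350]]))
E
```

```text
scene [(0.58, array([330., 270.,  47.,  35.]))]
side [(0.85, array([261., 258.,  47.,  27.]))]
(400, 640, 3) (400, 640, 3)
```

View pics/g.png

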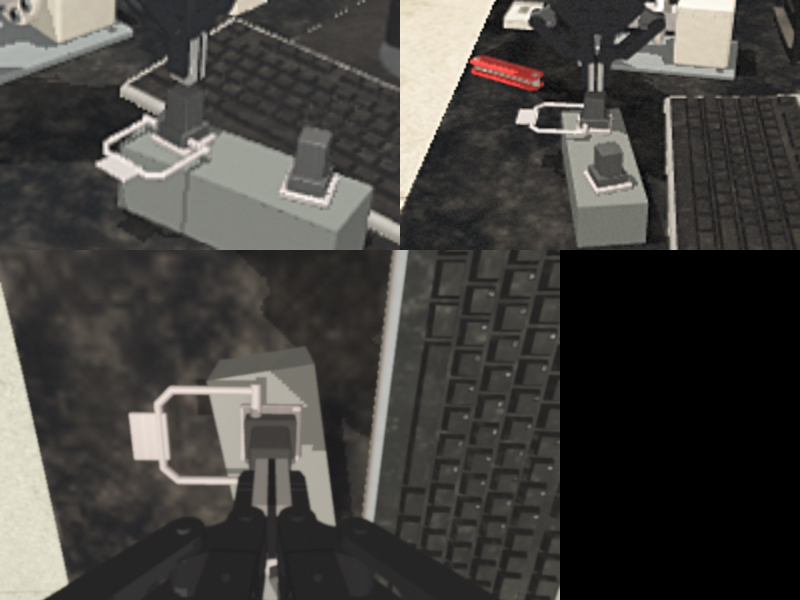

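The fingers are shut just beside or above the stem. I'll measure the fingertip position by depth.

```bash
python3 - <<'E'
from h import *
for n,u,v in (("scene",348,None),("side",278,None)):
    W=np.load(n+"3.npy")
    rng=range(228,272,3) if n=="scene" else range(220,266,3)
    for r in rng: print(n,r,np.round(W[r,u-4:u+5:4],3).tolist())
im,d=camera("wrist"); W=pts("wrist",d)
for r in range(215,340,8): print("wrist",r,np.round(W[r,262:284:7],3).tolist())
print(ctrl.get_obs()["q"])
E
```

```text
scene 228 [[0.502, -0.239, 0.154], [0.508, -0.243, 0.153], [0.527, -0.237, 0.143]]
scene 231 [[0.505, -0.237, 0.146], [0.512, -0.24, 0.145], [0.523, -0.24, 0.141]]
scene 234 [[0.506, -0.236, 0.14], [0.511, -0.241, 0.14], [0.523, -0.24, 0.134]]
scene 237 [[0.508, -0.236, 0.133], [0.512, -0.241, 0.133], [0.529, -0.236, 0.125]]
scene 240 [[0.506, -0.237, 0.128], [0.513, -0.241, 0.127], [0.529, -0.236, 0.118]]
scene 243 [[0.507, -0.237, 0.122], [0.514, -0.24, 0.12], [0.653, -0.142, 0.022]]
scene 246 [[0.507, -0.237, 0.116], [0.514, -0.241, 0.115], [0.646, -0.147, 0.019]]
scene 249 [[0.519, -0.228, 0.101], [0.625, -0.154, 0.024], [0.635, -0.156, 0.02]]
scene 252 [[0.512, -0.234, 0.1], [0.519, -0.237, 0.099], [0.623, -0.166, 0.023]]
scene 255 [[0.507, -0.238, 0.098], [0.514, -0.241, 0.096], [0.613, -0.174, 0.023]]
scene 258 [[0.506, -0.239, 0.093], [0.516, -0.241, 0.089], [0.613, -0.175, 0.016]]
scene 261 [[0.507, -0.239, 0.086], [0.517, -0.24, 0.082], [0.605, -0.181, 0.015]]
scene 264 [[0.507, -0.24, 0.08], [0.516, -0.241, 0.077], [0.524, -0.244, 0.074]]
scene 267 [[0.508, -0.239, 0.073],
[... 2504 characters left out ...]
], [0.516, -0.218, 0.133], [0.518, -0.218, 0.132], [0.521, -0.218, 0.132]]
wrist 303 [[0.513, -0.219, 0.137], [0.516, -0.218, 0.138], [0.518, -0.218, 0.137], [0.52, -0.217, 0.139]]
wrist 311 [[0.513, -0.217, 0.144], [0.516, -0.218, 0.142], [0.518, -0.218, 0.142], [0.52, -0.218, 0.142]]
wrist 319 [[0.513, -0.22, 0.144], [0.516, -0.22, 0.145], [0.518, -0.22, 0.145], [0.52, -0.217, 0.148]]
wrist 327 [[0.513, -0.217, 0.152], [0.516, -0.223, 0.145], [0.518, -0.223, 0.145], [0.52, -0.217, 0.152]]
wrist 335 [[0.514, -0.216, 0.157], [0.516, -0.226, 0.144], [0.518, -0.226, 0.144], [0.52, -0.217, 0.156]]
[-6.28780195e-01  3.00612381e-01  1.72955760e+00 -8.33466487e-06
  1.11138772e+00 -6.28787078e-01]
```

The measured position agrees horizontally. But the true fingertips sit at z≈0.111 while the reported TCP z is 0.076, so the real tip is about 35 mm above the reported one. I'll open and descend a further 34 mm.

Request:
move_arm(series=[[[0.55,0,0,0,0],[0.55,0,0,0,0],[0.55,0,0,0,0],[0.55,0,0,0,0],[0.55,0,0,10,0],[0.55,0,0,20,0],[0.55,0,0,28,0],[0.55,0,0,34,0],[0.55,0,0,34,0],[0.55,0,0,34,0]]])

```text
time_s: 4.43
eef_pos: [0.516, -0.2296, 0.0413]
eef_rot: [-0.001, 0.707, 0.707, -0.0]
wrist_force: [-0.6, -0.5, 0.3]
opening: 0.554
grasp_force: 0.0
```

Request:
move_arm(series=[[[0,0,0,0,0],[0,0,0,0,0],[0,0,0,0,0],[0,0,0,0,0],[0,0,0,0,0],[0,0,0,0,0],[0,0,0,0,0],[0,0,0,0,0],[0,0,0,0,0],[0,0,0,0,0]]])

```text
time_s: 5.27
eef_pos: [0.517, -0.2303, 0.0428]
eef_rot: [0.001, 0.707, 0.707, 0.0]
wrist_force: [-0.9, 0.8, 5.2]
opening: 0.22
grasp_force: 59.6
```

Request:
move_arm(series=[[[0,0,0,-15,0],[0,0,0,-40,0],[0,0,0,-70,0],[0,0,0,-95,0],[0,0,0,-110,0],[0,0,0,-115,0],[0,15,0,-115,0.03],[0,40,5,-115,0.06],[0,70,10,-115,0.1],[0,100,10,-115,0.136]]])

```text
time_s: 6.1
eef_pos: [0.5258, -0.1288, 0.1553]
eef_rot: [-0.001, 0.755, 0.656, -0.0]
wrist_force: [-0.1, -0.1, -3.6]
opening: 0.219
grasp_force: 59.1
```

```bash
python3 - <<'E'
from h import *
s=ctrl.get_obs(); print(s['eef_pos'],s['eef_rot'],s['opening'],s['grasp_force'],s['wrist_force'])
im,d=camera("side"); print([(round(x["conf"],2),np.round(x["bbox"])) for x in outline_of("loop_pin_grip","side")[:1]])
a=im[170:320,180:380]; im2,d=camera("scene"); cv2.imwrite("pics/h.png",cv2.resize(np.hstack([a,im2[170:320,230:430]]),(800,300)))
E
```

```text
[ 0.52580694 -0.12877548  0.15529301] [-1.28609140e-03  7.54618633e-01  6.56162272e-01 -3.70274864e-04] 0.2188693843305725 59.12174463272095 [-0.12507668 -0.10007576 -3.56271942]
[]
```

View pics/h.png

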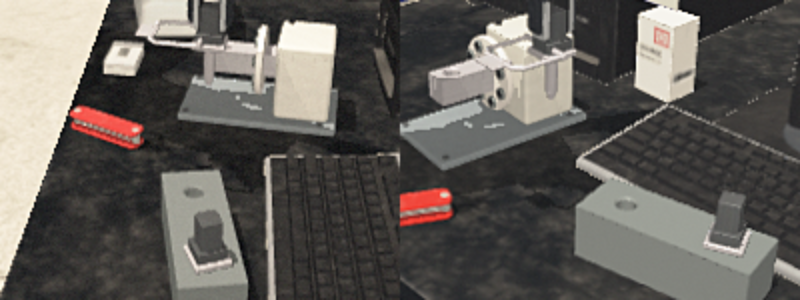

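The pin is held upright with the loop open towards −x. I'm going over the hole.

Request:
move_arm(series=[[[0,30,-2,0,0],[0,65,-4,0,0],[0,100,-6,0,0],[0,135,-8,0,0],[0,160,-9,0,0],[0,172,-9,0,0],[0,176,-9,0,0],[0,176,-9,5,0],[0,176,-9,12,0],[0,176,-9,15,0]]])

```text
time_s: 7.08
eef_pos: [0.5407, 0.0441, 0.1405]
eef_rot: [-0.001, 0.754, 0.657, -0.001]
wrist_force: [0.5, 0.2, -2.8]
opening: 0.226
grasp_force: 59.2
```

```bash
python3 - <<'E'
from h import *
s=ctrl.get_obs(); print(s['eef_pos'],s['eef_rot'])
o=[]
for n in ("side","scene"):
    im,d=camera(n); W=pts(n,d); np.save(n+"4.npy",W)
    # pin points near tcp
    c=calibration(n); R=cv2.Rodrigues(np.array(c["rvec"],float))[0]; K=np.array(c["intrinsics"]); D=np.array([float(np.ravel(c["k1"])[0]),0,0,0,0.])
    for z0,z1 in ((.102,.122),(.128,.138)):
        m=(abs(W[...,0]-s['eef_pos'][0])<.022)&(abs(W[...,1]-s['eef_pos'][1])<.022)&(W[...,2]>z0)&(W[...,2]<z1)
        P=W[m]; print(n,z0,len(P),np.round(P.mean(0),4) if len(P) else '',np.percentile(P,[5,95],axis=0).round(4).tolist() if len(P) else '')
    uv=cv2.projectPoints(np.array([[.5412,.0467,.085]]),np.array(c["rvec"],float),np.array(c["tvec"],float),K,D)[0].ravel(); print(uv)
    u,v=uv.astype(int); o.append(cv2.resize(im[max(v-60,0):max(v-60,0)+80,u-50:u+50],(400,320),interpolation=cv2.INTER_CUBIC))
cv2.imwrite("pics/i.png",np.hstack(o))
E
```

```text
[0.54072613 0.0440761  0.14050695] [-5.71538856e-04  7.54058137e-01  6.56806847e-01 -8.74637016e-04]
side 0.102 22 [0.5427 0.041  0.1149] [[0.5378, 0.0385, 0.1077], [0.5478, 0.0442, 0.1206]]
side 0.128 18 [0.5422 0.04   0.1326] [[0.5373, 0.037, 0.1286], [0.5473, 0.0438, 0.1369]]
[290.97857068 192.25283604]
scene 0.102 24 [0.5369 0.0411 0.1156] [[0.5328, 0.0376, 0.1088], [0.5408, 0.045, 0.1208]]
scene 0.128 25 [0.5372 0.0413 0.133 ] [[0.5344, 0.0378, 0.1284], [0.5418, 0.0473, 0.1373]]
[255.56501297 205.63800673]
```

View pics/i.png

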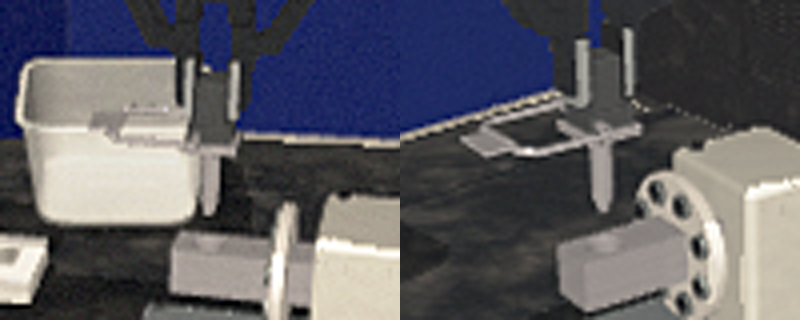

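Both views show the pin upright close over the hole. I'll take a zoomed relative measurement in the same images before inserting.

```bash
python3 - <<'E'
from h import *
s=ctrl.get_obs(); x,y,z=s['eef_pos']; print(s['eef_pos'])
o=[]
for n in ("side","scene"):
    im,d=camera(n); c=calibration(n); K=np.array(c["intrinsics"]); D=np.array([float(np.ravel(c["k1"])[0]),0,0,0,0.])
    pr=lambda P:cv2.projectPoints(np.array(P,float),np.array(c["rvec"],float),np.array(c["tvec"],float),K,D)[0][:,0]
    th=np.linspace(0,2*np.pi,40); 
    h=pr(np.c_[.5412+.009*np.cos(th),.0467+.009*np.sin(th),.085+0*th])
    ax=pr([[x,y,.11],[x,y,.15]])
    u,v=h.mean(0).astype(int); u0,v0=u-25,v-38
    S=8; cr=cv2.resize(im[v0:v0+60,u0:u0+50],None,fx=S,fy=S,interpolation=cv2.INTER_CUBIC)
    f=lambda p:np.round((p-[u0,v0]+.5)*S).astype(np.int32)
    cv2.polylines(cr,[f(h)],True,(0,255,0),1); cv2.line(cr,tuple(map(int,f(ax)[0])),tuple(map(int,f(ax)[1])),(0,0,255),1)
    e=pr([[x,y,.1],[x+.01,y,.1],[x,y+.01,.1]]); print(n,u0,v0,(e[1]-e[0]),(e[2]-e[0]))
    o.append(cr)
cv2.imwrite("pics/j.png",np.hstack(o))
E
```

```text
[0.54055323 0.04430936 0.14072034]
side 266 154 [3.94167114 0.12852964] [ 0.05050473 -1.62438693]
scene 230 167 [ 3.48135279 -1.33698072] [-2.86267543 -1.34200289]
```

View pics/j.png

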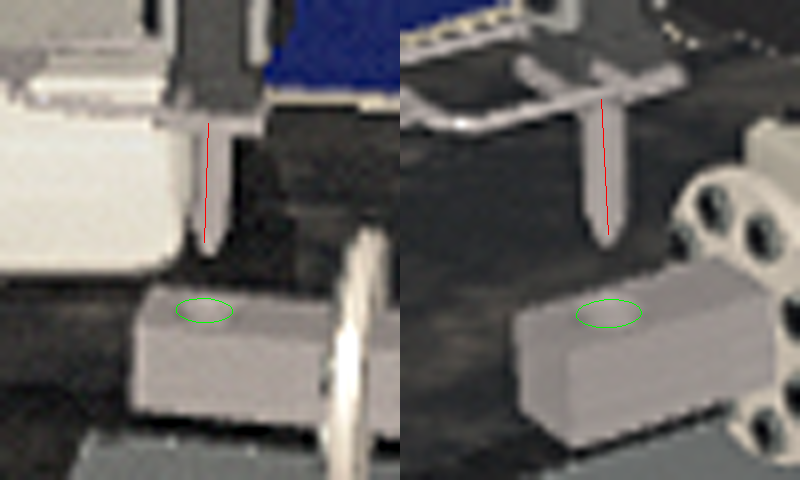

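The overlays agree with the picture to about 1 mm: hole at ≈(205,310) in the left crop and ≈(609,313) in the right, pin tip directly above. I'm inserting.

Request:
move_arm(series=[[[0,1,0,5,0],[0,1,0,10,0],[0,1,0,15,0],[0,1,0,20,0],[0,1,0,26,0],[0,1,0,32,0],[0,1,0,40,0],[0,1,0,48,0],[0,1,0,55,0],[0,1,0,55,0]]])

```text
time_s: 8.12
eef_pos: [0.5401, 0.0468, 0.085]
eef_rot: [-0.001, 0.754, 0.657, -0.001]
wrist_force: [0.2, 0.2, -2.6]
opening: 0.226
grasp_force: 59.2
```

Entered with no contact force. About 12 mm remain.

Request:
move_arm(series=[[[0,0,0,3,0],[0,0,0,6,0],[0,0,0,8,0],[0,0,0,9,0],[0,0,0,10,0],[0,0,0,11,0],[0,0,0,12,0],[0,0,0,12,0],[0,0,0,12,0],[0,0,0,12,0]]])

```text
time_s: 8.95
eef_pos: [0.5417, 0.0466, 0.0753]
eef_rot: [0.0, 0.754, 0.657, 0.0]
wrist_force: [-0.9, 0.2, -2.1]
opening: 0.218
grasp_force: 59.1
```

```bash
python3 - <<'E'
from h import *
s=ctrl.get_obs(); x,y,z=s['eef_pos']; print(s['eef_pos'],s['wrist_force'])
for n in ("side","scene"):
    im,d=camera(n); W=pts(n,d)
    m=(abs(W[...,0]-x)<.025)&(abs(W[...,1]-y)<.03)&(W[...,2]>.08)&(W[...,2]<.17)
    v,u=np.where(m)
    print(n,u.min(),u.max(),v.min(),v.max())
    for r in outline_of("loop_tongue",n)[:1]:
        P=W[r["region"]]; print("tongue",r["conf"],np.nanmedian(P,0))
    uc=int(np.median(u)); 
    for r in range(v.min(),v.max()+1,2): print(r,np.round(W[r,uc],3))
E
```

```text
[0.5416743  0.04659445 0.07528944] [-0.87238602  0.20484276 -2.0776887 ]
side 282 302 161 197
161 [0.541 0.284 0.08 ]
163 [0.542 0.246 0.088]
165 [0.542 0.263 0.075]
167 [ 0.542  0.441 -0.002]
169 [ 0.543  0.424 -0.003]
171 [ 0.543  0.407 -0.003]
173 [ 0.543  0.382 -0.001]
175 [0.542 0.049 0.132]
177 [0.542 0.04  0.13 ]
179 [0.543 0.041 0.124]
181 [0.543 0.036 0.121]
183 [0.543 0.037 0.115]
185 [0.543 0.038 0.109]
187 [0.543 0.037 0.104]
189 [0.543 0.032 0.101]
191 [0.544 0.035 0.094]
193 [0.544 0.03  0.091]
195 [0.544 0.033 0.084]
197 [0.544 0.032 0.079]
scene 239 269 168 212
tongue 0.48 [0.49304109 0.05640208 0.0989068 ]
168 [0.551 0.052 0.17 ]
170 [0.554 0.056 0.164]
172 [0.554 0.055 0.159]
174 [0.554 0.056 0.154]
176 [0.787 0.35  0.001]
178 [0.553 0.055 0.145]
180 [0.551 0.053 0.142]
182 [0.55  0.052 0.138]
184 [0.55  0.053 0.133]
186 [0.543 0.044 0.132]
188 [0.536 0.036 0.132]
190 [0.536 0.036 0.128]
192 [0.537 0.038 0.122]
194 [0.536 0.037 0.118]
196 [0.537 0.038 0.113]
198 [0.538 0.04  0.107]
200 [0.537 0.038 0.103]
202 [0.535 0.036 0.1  ]
204 [0.528 0.028 0.1  ]
206 [0.524 0.023 0.098]
208 [0.537 0.04  0.083]
210 [0.532 0.034 0.082]
212 [0.53  0.032 0.078]
```

Stem top is at 0.132 and seated is 0.130, so about 2 mm remain.

Request:
move_arm(series=[[[0,0,0,1,0],[0,0,0,2,0],[0,0,0,3,0],[0,0,0,4,0],[0,0,0,4,0],[0,0,0,4,0],[0,0,0,4,0],[0,0,0,4,0],[0,0,0,4,0],[0,0,0,4,0]]])

```text
time_s: 9.98
eef_pos: [0.5417, 0.0466, 0.0728]
eef_rot: [0.0, 0.753, 0.658, -0.0]
wrist_force: [-5.7, 1.0, 12.1]
opening: 0.222
grasp_force: 60.9
```

Seated, with 12 N of contact. I'm releasing and rising.

Request:
move_arm(series=[[[0.45,0,0,0,0],[0.45,0,0,0,0],[0.45,0,0,0,0],[0.45,0,0,0,0],[0.45,0,0,-6,0],[0.45,0,0,-15,0],[0.45,0,0,-30,0],[0.45,0,0,-45,0],[0.2,0,-15,-50,0],[0,0,-35,-50,0]]])

```text
time_s: 10.82
eef_pos: [0.5094, 0.0508, 0.1242]
eef_rot: [0.002, 0.754, 0.657, 0.002]
wrist_force: [-0.9, 1.0, -0.6]
opening: 0.181
grasp_force: 0.0
```

Request:
move_arm(series=[[[0,0,-15,0,0],[0,0,-31,0,0],[0,0,-31,0,0],[0,0,-31,0,0],[0,0,-31,0,0],[0,0,-31,10,0],[0,0,-31,25,0],[0,0,-31,35,0],[0,0,-31,40,0],[0,0,-31,40,0]]])

```text
time_s: 11.65
eef_pos: [0.4751, 0.0556, 0.0793]
eef_rot: [-0.001, 0.754, 0.657, -0.001]
wrist_force: [-0.1, -0.2, -0.6]
opening: -0.001
grasp_force: 0.0
```

```bash
python3 - <<'E'
from h import *
s=ctrl.get_obs(); print(s['eef_pos'],s['wrist_force'],s['opening'])
o=[]
for n in ("side","scene"):
    im,d=camera(n); W=pts(n,d)
    m=(abs(W[...,0]-.5415)<.02)&(abs(W[...,1]-.0466)<.02)&(W[...,2]>.124)&(W[...,2]<.14)
    P=W[m]; print(n,len(P),P.mean(0) if len(P) else '',np.percentile(P[:,2],90) if len(P) else '')
    for r in outline_of("loop_tongue",n)[:1]:
        P=W[r["region"]]; print("tongue",r["conf"],np.nanmedian(P,0))
    u,v=((290,190) if n=="side" else (255,205)); u-=12
    o.append(cv2.resize(im[v-50:v+30,u-50:u+50],(400,320),interpolation=cv2.INTER_CUBIC))
cv2.imwrite("pics/k.png",np.hstack(o))
E
```

```text
[0.47506604 0.05562695 0.07929185] [-0.07564188 -0.16609096 -0.64917829] -0.0006885964409485447
side 37 [0.54361816 0.0424109  0.12808383] 0.12963510299149486
tongue 0.46 [0.48473337 0.05289814 0.09529201]
scene 61 [0.5385685  0.04395133 0.12847759] 0.13052125723207972
tongue 0.66 [0.47255873 0.05659625 0.09716735]
```

View pics/k.png

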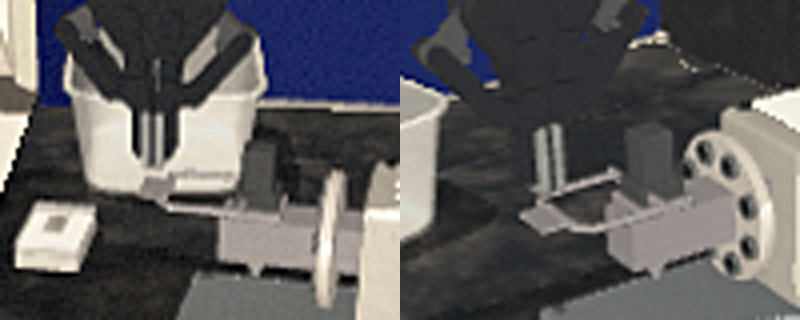

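The head is seated (stem top 0.130) and the loop is open at z≈0.096. The closed fingertips are over the tongue at ≈(155,185) left and ≈(545,215) right. I'll turn the gripper 90° so its knuckles stay clear of the stem, then press.

Request:
move_arm(series=[[[0,0,0,0,-0.12],[0,0,0,0,-0.24],[0,0,0,0,-0.36],[0,0,0,0,-0.48],[0,0,0,0,-0.6],[0,0,0,0,-0.72],[0,0,0,0,-0.84],[0,0,0,0,-0.96],[0,0,0,0,-1.08],[0,0,0,0,-1.2]]])

```text
time_s: 12.68
eef_pos: [0.4769, 0.0555, 0.082]
eef_rot: [0.001, 0.248, 0.969, 0.0]
wrist_force: [-0.6, 0.8, -1.1]
opening: 0.002
grasp_force: 0.0
```

Request:
move_arm(series=[[[0,0,0,0,-0.12],[0,0,0,0,-0.24],[0,0,0,0,-0.37],[0,0,0,8,-0.37],[0,0,0,16,-0.37],[0,0,0,22,-0.37],[0,0,0,28,-0.37],[0,0,0,34,-0.37],[0,0,0,40,-0.37],[0,0,0,46,-0.37]]])

```text
time_s: 13.52
eef_pos: [0.476, 0.0556, 0.0344]
eef_rot: [-0.0, 0.069, 0.998, 0.0]
wrist_force: [-0.1, -0.7, 0.6]
opening: 0.0
grasp_force: 0.0
```

```bash
cat > t.py <<'E'
from h import *
s=ctrl.get_obs(); print(s['time_s'],s['eef_pos'],s['eef_rot'],s['wrist_force'])
for n in ("side","scene"):
    im,d=camera(n); W=pts(n,d); cv2.imwrite("pics/%s_%d.png"%(n,s['time_s']*100),im)
    for r in outline_of("loop_tongue",n)[:1]:
        P=W[r["region"]]; print("tongue",r["conf"],np.nanmedian(P,0).round(4))
    m=(abs(W[...,0]-.5415)<.02)&(abs(W[...,1]-.0466)<.02)&(W[...,2]>.124)&(W[...,2]<.14)
    P=W[m]; print(n,len(P),P.mean(0) if len(P) else '',np.percentile(P[:,2],90) if len(P) else '')
E
python3 t.py
```

```text
13.5167 [0.47598819 0.05558899 0.03436527] [-2.73820324e-04  6.86716488e-02  9.97639278e-01  3.92775024e-05] [-0.12404527 -0.69042575  0.62897709]
side 37 [0.54368184 0.0418586  0.1283224 ] 0.12996426934450458
tongue 0.54 [0.515  0.0487 0.0476]
scene 62 [0.53825335 0.04358918 0.12854562] 0.13075723194428637
```

The tongue seems to have snapped on. I'm rising and checking.

Request:
move_arm(series=[[[0,0,0,-20,0],[0,0,0,-50,0],[0,0,0,-85,0],[0,0,0,-120,0],[0,0,0,-150,0],[0,0,0,-160,0],[0,0,0,-160,0],[0,0,0,-160,0],[0,0,0,-160,0],[0,0,0,-160,0]]])

```text
time_s: 14.55
eef_pos: [0.4748, 0.0557, 0.193]
eef_rot: [-0.002, 0.068, 0.998, 0.0]
wrist_force: [-1.0, -0.3, 0.2]
opening: -0.0
grasp_force: 0.0
```

```bash
python3 t.py; python3 - <<'E'
import cv2,numpy as np,glob
o=[]
for n,(u,v) in (("side",(278,190)),("scene",(243,205))):
    f=sorted(glob.glob("pics/%s_*.png"%n))[-1]; o.append(cv2.resize(cv2.imread(f)[v-50:v+30,u-50:u+50],(400,320),interpolation=cv2.INTER_CUBIC))
cv2.imwrite("pics/l.png",np.hstack(o))
E
```

```text
14.55 [0.47479846 0.05570129 0.19299619] [-1.95198802e-03  6.83947431e-02  9.97656419e-01  1.33468934e-04] [-1.03047057 -0.2544709   0.15680147]
side 36 [0.54357356 0.04265182 0.12817127] 0.12980873115777317
tongue 0.54 [0.5244 0.0464 0.0393]
scene 61 [0.53833617 0.04365768 0.12863888] 0.13087891829867332
```

View pics/l.png

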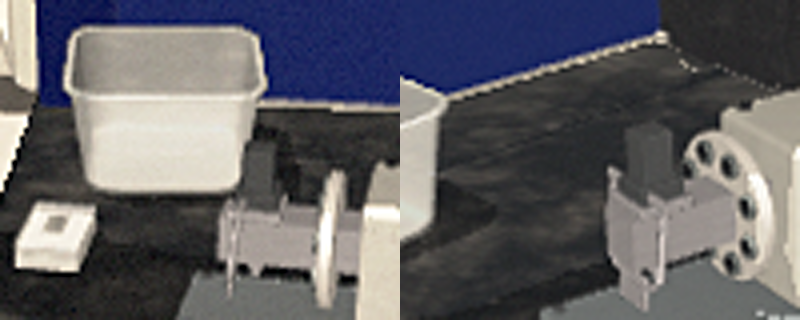

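The loop hangs closed over the shaft end, with the tongue at ≈(230,285) left and ≈(635,285) right, around 46 mm below the shaft's top. The head is flat and the gripper is clear, so I'm handing in.

```bash
python3 -c "
from bench import order
print(order.hand_in())"
```

```text
the job is handed in; nothing more can be done
None
```

The loop pin is seated flat in the cross hole with its loop snapped closed over the shaft end. The gripper is clear, the plain pin was not touched, and the job was handed in at about 15 s; the hand-in returned no verdict.

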